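Load the die-cutting press for a round disc

ROBOT

A 6-joint arm with a two-finger parallel gripper is mounted at the origin on the work surface. World frame = base frame: x ahead of the robot, y to its left, z up, the work surface at z = 0. Lengths are in m, angles in rad, forces in N, time in s.
With the tool pointing down it reaches from about 0.25 to 0.775 m from the base axis. Payload 4 kg.
Tool frame: the origin (TCP) lies between the finger pads; the fingertips stand 14 mm ahead of it and the grasp point (between the pads) lies 5 mm behind it (nose_length is the distance from the TCP to the fingertips, in m); z points along the fingers, y is the line along which they close (so a half turn about z gives the same grasp; the last joint's range is limited). The gripper opens to 94 mm and grips with 3 to 60 N. Pads are 16 mm wide; open, the fingers measure 119 mm over their backs; the gripper's body (75 mm by 177 mm) begins 78 mm behind the grasp point.
Start: joints at [-1.232, 0.087, 1.371, -0, 1.684, -0.103], TCP at [0.235, -0.497, 0.22] pointing down, gripper open.
Joint ranges: [-3.1, 3.1], [-0.76, 2.03], [0.27, 2.55], [-1.08, 4.22], [0.17, 2.65], [-2.57, 2.57]. Speed limits (rad/s): [2.79, 2.79, 3.14, 3.14, 3.14, 3.14].

INTERFACE

Orientations are given as [roll, pitch, yaw] about the fixed x, y, z axes, in that order (R = Rz(yaw) Ry(pitch) Rx(roll)).
In Python, from bench import * gives the robot as it stands.
- The arm moves only by the tool move_arm, never from a script. Its argument "steps" is one flat list of numbers, 7 for each row, row after row: the turn, a rotation vector about the world's x, y, z in rad, then the shift along the world's x, y, z in m, then the opening, from 0 (shut) to 1 (fully open). A call has 1 to 12 rows; each row is the pose to reach, as a shift and turn from the pose commanded when the call began; what a row does not reach only later rows make up. A row lasts 1/10 s, in which the tool goes at most 50 mm and 8.59 degrees, less where a joint would pass 70% of its speed; a pose out of reach is approached as far as the arm can. A call with a gripper value outside its range is refused whole. The fingers move at their own pace and stop on an object; the grip force is fixed at half the most. Time passes only in rows, so rows that repeat a pose let the fingers close. It gives the time, the measured TCP pose, the force, the opening and the grip force at its end, in the units of the state.
- get_obs(): the state, without advancing time (a new reading comes with each control period).
- snapshot(name): name is "scene" or "side" or "wrist"; returns (picture, depth): 384x512x3 uint8, red, green, blue; 384x512 float32, m along the optical axis (not along the pixel's ray), 0 where there is no reading.
- camera_model(name): a dict with "fx", "fy", "cx", "cy" (pixels), "rvec" (rotation vector, rad) and "tvec" (3), from world to camera coordinates, as OpenCV has them. Camera axes: x right, y down, z forward; pixel columns grow to the right and rows downward; lengths in m; the calibration is good to about 2 mm. A picture is of the moment at which its call begins: read the wrist's pose just before it. camera_model takes no time and is no camera call; for the wrist camera it gives the pose at the moment of the call.
- close_job(): hands the job in; it is judged then, once.
Trained networks look in the newest picture that a camera, given by its name, has taken for a name from the list of things; names that differ only in an ending like _2 or _b are one class to them, and where a whole thing is asked for, a point or a joint stands for the part that bears it (a point fixed in the world has none). Each returns a list of dicts, best first, with "score" (0 to 1); they miss things now and then, are a little off and sometimes report something else, mostly with a low value. They report only what shows in the picture. A call takes as long as a camera call. They do not tell look-alikes from the thing itself.
- silhouettes(camera, target): "pixels" (384x512 bool, what is visible of it) and "uv" ([column, row] in pixels, amid what is visible of it).
- spot_point(camera, target): "uv" ([column, row] in pixels: a listed point, or the origin of a listed thing).
The state is a dict: "time": time; "joint_positions": joint angles; "qvel": joint speeds; "joint_torque": joint torques, N m; "tool_pos": TCP position; "ee_rot": TCP orientation; "wrist_force": force on the tool from outside, world axes, zero at the start; "wrist_torque": the same for the moment, N m; "width": finger opening in m; "finger_force": force on a finger pad.
Only numpy, scipy, OpenCV 4.12 (cv2) and the standard library are available. Lean on these libraries where they do the work, as an engineer would, in place of code of your own. Each camera call takes 0.05 s, during which the arm holds its last target. There are 200 camera calls.

TASK

Load the press tray to cut a round disc: lay the white cutting pad centred on the pulled-out tray with its long side running in and out of the press, the whole red sheet centred and lined up on the pad, the round die standing upright in the middle of the sheet, and last the square steel pressure plate flat and centred on the die. Build it up in that order, one piece at a time, and leave the tag-shaped die lying where it is.

Things in the scene. Friction and masses are not known exactly. Their poses are not given: they have to be found in the camera images.
- tray_centre (a point): Centre of the upper face of the press's pulled-out tray: a flat bare grey metal plate 150 mm (x) by 140 mm (y), fixed, its top 30 mm above the bench. x points into the press (roughly world -y, up to 0.2 rad either way), y across it, z up.
- press: Low green hand press to the robot's right, fixed; origin on the bench below the tray's centre, x into the press. Its frame, 252 mm wide over the lever and 200 mm high (lever bar at the back 240 mm), reaches from 130 to 375 mm along x; between tray and frame are only rails lower than the tray. The foot under the tray is narrower than the tray.
- cutting_pad: White plastic cutting pad, a plain slab 120 (x) by 66 (y) by 10 mm (z), about 0.1 kg. Origin at the centre of its underside, z up. Lies flat on the bench.
- blank: Whole sheet of stiff dark red fibre board, a plain rectangle 84 (x) by 60 (y) by 6 mm (z), about 45 g. Origin at the centre of its underside, z up. Lies flat on the bench. (The narrow red pieces about are offcuts of the same board, not needed.)
- round_die: Round clicker die: an upright dark steel ring, 44 mm across the outside, 32 mm high, wall 3 mm, open at both ends, with a brace bar across the inside (along x, 5 mm below the top rim). About 0.13 kg. Cutting edge down. Origin at the centre of its underside, z up. Stands on the bench, grips on its outside.
- tag_die: Tag-shaped clicker die, not needed: an upright dark steel band, 73 mm (x) by 47 mm (y) outline with the two corners at its +x end cut off, 32 mm high, brace bar inside. Origin at the centre of its underside. Must stay where it is.
- pressure_plate: Dark steel pressure plate, a plain square slab 66 by 66 by 10 mm (z), about 0.33 kg. Origin at the centre of its underside, z up, x and y along its sides. Lies flat on the bench.
Things that resemble listed ones, but are neither listed nor needed, are in the scene too. There is more than one size of the cutting_pad; the job needs the largest.

How it is judged:
By the outcome, as a careful person would: the job done as asked, in the order asked, and still so for the second after the job is handed in, with the robot touching nothing.
It also fails if it takes over 128 s, if anything falls off the work surface, if the arm or the gripper's body presses on something with over 40 N, if the wrist force passes 120 N, or if a joint passes its speed limit or range.

## Working session

There is one attempt and no reset: what is moved stays moved. The work goes in short steps, Python scripts to look and compute and a tool call to move; the robot and the scene stay as the last step left them, time stands still between calls to the robot, and variables do not carry over. Pictures are saved under pics/ and viewed, at most 14 in all, crops included, and the job is handed in when it is done.

Besides the shell and the picture viewer there is one more tool, called after "Call:" in YAML: its name, and indented under it one key for each argument. move_arm: Moves the arm, as the interface text tells. Its arguments: {"type":"object","properties":{"steps":{"type":"array"}},"required":["steps"]}

```bash
mkdir -p pics; ls; cat > h.py <<'E'
from bench import *
import numpy as np, cv2
def shot(n,f=None):
    c=camera_model(n); im,d=snapshot(n)
    if f: cv2.imwrite(f,im[:,:,::-1])
    return c,im,d
def cloud(c,d):
    v,u=np.mgrid[0:d.shape[0],0:d.shape[1]]
    P=np.stack([(u-c['cx'])/c['fx']*d,(v-c['cy'])/c['fy']*d,d],-1)
    R=cv2.Rodrigues(np.array(c['rvec'],float))[0]
    return (P-np.array(c['tvec']).ravel())@R
E
python3 - <<'E'
from h import *
o=get_obs(); print({k:np.round(v,3) for k,v in o.items()})
for n in ["scene","side","wrist"]:
    c,im,d=shot(n,f"pics/{n}0.png"); np.savez(f"{n}0.npz",im=im,d=d,**{k:c[k] for k in c})
    R=cv2.Rodrigues(np.array(c['rvec'],float))[0]; print(n,c['fx'],-R.T@np.array(c['tvec']).ravel(),R[2])
E
```

```text
pics
{'time': np.float64(0.0), 'joint_positions': array([-1.232,  0.088,  1.372, -0.   ,  1.684, -0.103]), 'qvel': array([-0.   ,  0.   , -0.002, -0.   , -0.002,  0.001]), 'joint_torque': array([-2.0000e-03, -3.4018e+01, -3.0243e+01,  7.2000e-02,  3.3000e-02,
       -0.0000e+00]), 'tool_pos': array([ 0.235, -0.497,  0.218]), 'ee_rot': array([-3.139, -0.   ,  0.442]), 'wrist_force': array([0.063, 0.459, 0.057]), 'wrist_torque': array([ 0.016,  0.009, -0.039]), 'finger_force': np.float64(0.0), 'width': np.float64(0.094)}
scene 465.0881907117184 [0.78966628 0.73448211 0.81670138] [-0.33927058 -0.61047582 -0.7156918 ]
side 346.51117334413374 [0.11698923 0.73315686 0.62579474] [ 0.36473321 -0.67371705 -0.64270912]
wrist 317.5092156024012 [ 0.30194329 -0.4661468   0.38340281] [-0.22820036 -0.10693776 -0.96772357]
```

View pics/scene0.png

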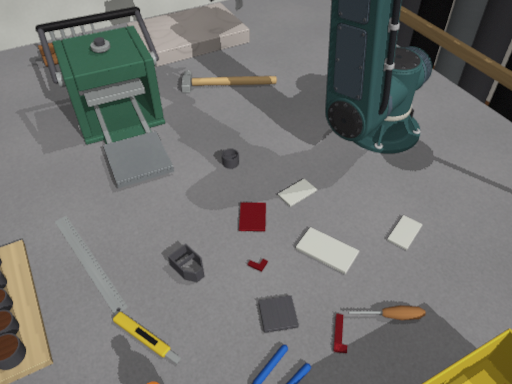

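View pics/side0.png

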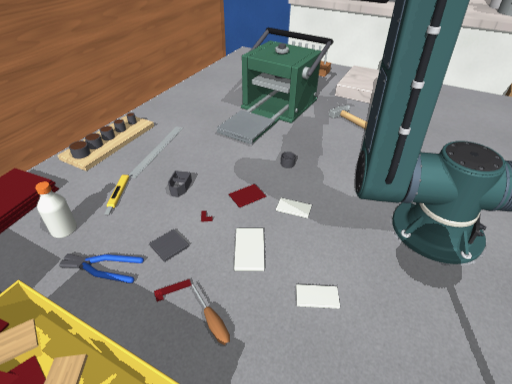

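View pics/wrist0.png

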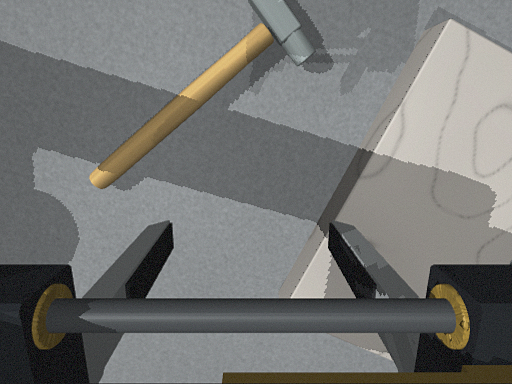

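The scene picture shows three white pads at (327,250), (298,192) and (405,232). The one at (327,250) looks largest. The red sheet is at (252,216), the round die at (231,158), the tag die at (186,262), the plate at (278,313) and the tray at (138,160). The wrist picture shows only the hammer and the stone. Next I'll measure sizes.

```bash
cat >> h.py <<'E'
def rect(P,mask,zlo,zhi):
    q=P[mask&(P[...,2]>zlo)&(P[...,2]<zhi)]
    r=cv2.minAreaRect((q[:,:2]*1000).astype(np.float32))
    (cx,cy),(w,h),a=r
    if w<h: w,h,a=h,w,a+90
    a=(a+90)%180-90
    return np.round([cx,cy,w,h,a,np.median(q[:,2])*1000,len(q)],1)   # mm, long-side angle deg
E
python3 - <<'E'
from h import *
for n,seeds in dict(scene=dict(pad=(327,250),p2=(298,192),p3=(405,232),blank=(252,216),plate=(278,313),die=(231,154),tag=(186,262),tray=(138,160)),
  side=dict(pad=(250,250),p2=(294,208),p3=(318,296),blank=(247,195),plate=(169,244),die=(288,157),tag=(180,183),tray=(247,125))).items():
    z=np.load(f"{n}0.npz"); c={k:z[k] for k in z}; P=cloud(c,z['d']); im=z['im']
    hs=np.abs(P[...,2])<.3
    for k,(u,v) in seeds.items():
        m=np.zeros((386,514),np.uint8)
        lo={'die':.028,'tag':.028,'tray':.024}.get(k,.004 if k!='blank' else .003); hi={'die':.036,'tag':.036,'tray':.036}.get(k,.015)
        ok=((P[...,2]>lo)&(P[...,2]<hi)&(z['d']>0)).astype(np.uint8)
        nl,lab=cv2.connectedComponents(ok)
        sub=lab[v-8:v+9,u-8:u+9]; l=np.bincount(sub[sub>0]).argmax() if (sub>0).any() else -1
        print(n,k,rect(P,lab==l,lo,hi) if l>0 else None, P[v,u].round(4))
im=cv2.imread('pics/scene0.png')[120:360,120:440]; cv2.imwrite('pics/crop.png',cv2.resize(im,None,fx=2.4,fy=2.4,interpolation=cv2.INTER_CUBIC))
E
```

```text
scene pad [ 373.2  275.2  120.3   73.   -61.8   10.9 1471. ] [0.377  0.2812 0.0113]
scene p2 [338.4  99.4  90.4  56.9  10.9   7.9 540. ] [0.3402 0.1046 0.0091]
scene p3 [192.6 317.   91.1  48.6  27.3   8.1 645. ] [0.1953 0.3213 0.0087]
scene blank [472.3 109.4  97.6  73.5  61.3   7.2 782. ] [0.4722 0.1185 0.0081]
scene plate [ 542.1  355.2   72.3   66.2   72.1   10.8 1123. ] [0.5437 0.3603 0.0122]
scene die [435.8 -71.8  44.8  42.8  83.2  31.9 104. ] [ 0.4237 -0.0895  0.0134]
scene tag [652.4 177.7  75.3  48.1 -74.1  32.1 223. ] [6.514e-01 1.593e-01 3.000e-04]
scene tray [ 641.2 -201.1  194.3  140.5   87.    31.4 2374. ] [ 0.6459 -0.1578  0.0337]
side pad [ 372.2  275.8  128.7   65.8  -61.7   11.  1212. ] [0.3645 0.2862 0.0103]
side p2 [337.1  98.9  85.2  54.9   9.    8.1 437. ] [0.3323 0.109  0.009 ]
side p3 [190.2 320.4  85.1  48.3  25.3   8.  892. ] [0.1877 0.3222 0.0076]
side blank [468.5 115.3  90.3  69.4  60.9   7.2 492. ] [0.465  0.1208 0.0066]
side plate [539.4 357.3  69.6  68.8  71.4  11.1 686. ] [0.5356 0.3618 0.0124]
side die [431.1 -69.7  44.2  40.9 -85.9  31.9  59. ] [ 0.4296 -0.0676  0.028 ]
side tag [649.2 179.5  74.9  48.  -74.8  32.3 116. ] [0.6587 0.1635 0.0028]
side tray [ 637.2 -187.3  169.8  142.6   86.5   31.3 1000. ] [ 0.6274 -0.1693  0.0308]
```

View pics/crop.png

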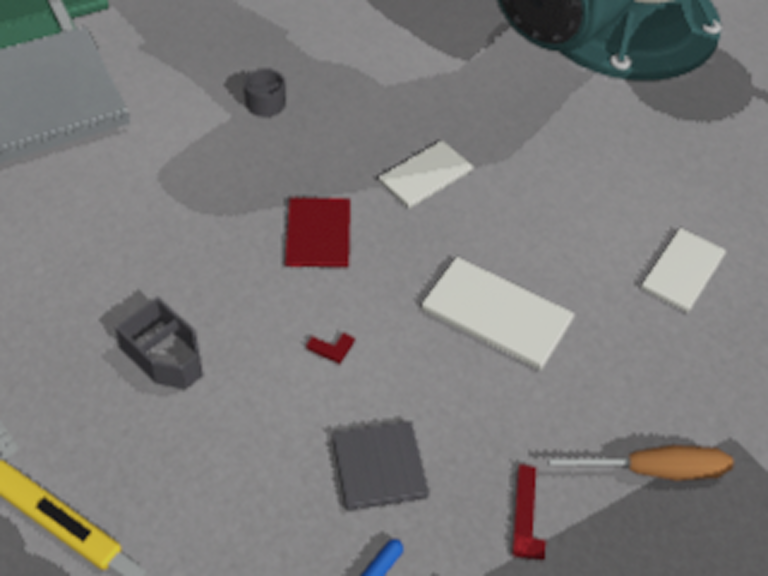

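The crop confirms the choice. The pad at scene (327,250) measures 120×66×10 mm and fits the description, while those at (298,192) and (405,232) are about 85×48×8 mm. The red rectangle (252,216), dark square (278,313) and ring (231,158) are the only things of their kind. First I'll look at the tray with the wrist camera.

Call:
move_arm:
  steps: [0,0,-0.15,0.02,0.05,0.04,1,0,0,-0.25,0.05,0.12,0.06,1,0,0,-0.35,0.08,0.2,0.06,1,0,0,-0.44,0.115,0.297,0.06,1,0,0,-0.44,0.115,0.297,0.06,1,0,0,-0.44,0.115,0.297,0.06,1,0,0,-0.44,0.115,0.297,0.06,1,0,0,-0.44,0.295,0.307,0.06,1,0,0,-0.44,0.295,0.307,0.06,1,0,0,-0.44,0.295,0.307,0.06,1,0,0,-0.44,0.295,0.307,0.06,1,0,0,-0.44,0.295,0.307,0.06,1]

```text
time: 1.35
tool_pos: [0.5327, -0.1893, 0.2766]
ee_rot: [-3.139, 0.003, 0.005]
wrist_force: [-0.4, -0.4, -0.6]
width: 0.0942
finger_force: 0.0
```

```bash
python3 - <<'E'
from h import *
o=get_obs(); print(o['tool_pos'],o['ee_rot'],o['time'])
c,im,d=shot('wrist','pics/w1.png'); P=cloud(c,d)
m=(P[...,2]>.026)&(P[...,2]<.036); nl,lab,st,_=cv2.connectedComponentsWithStats(m.astype(np.uint8))
l=1+st[1:,4].argmax(); print(st[l],rect(P,lab==l,.02,.04))
im2=im.copy(); im2[lab==l]=im2[lab==l]//2+np.array([0,0,127],np.uint8); cv2.imwrite('pics/w1m.png',im2[:,:,::-1])
np.savez('w1.npz',P=P,lab=lab==l)
E
```

```text
[ 0.53267496 -0.18931856  0.27660636] [-3.13947543  0.00326194  0.00470621] 1.35
[  183    14   129   128 14683] [  641.   -181.8   150.7   140.2    86.5    29.6 14683. ]
```

View pics/w1m.png

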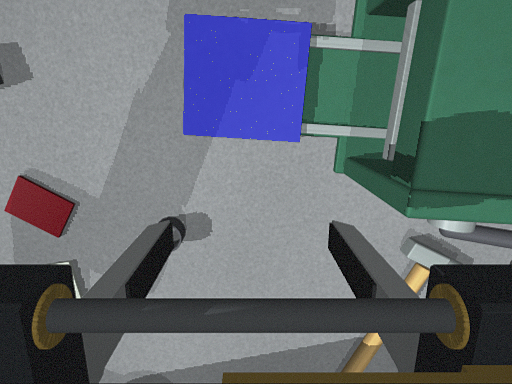

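The masked wrist picture shows the tray whole, at (183–310, 14–142): 150.7×140.2 mm, centre (0.641,−0.182), long side at 86.5°. This agrees with the given size. Next, hover over the pad.

Call:
move_arm:
  steps: [0,0,1.8,-0.157,0.465,-0.04,1,0,0,1.8,-0.157,0.465,-0.04,1,0,0,1.8,-0.157,0.465,-0.04,1,0,0,1.8,-0.157,0.465,-0.04,1,0,0,1.8,-0.157,0.465,-0.04,1,0,0,1.8,-0.157,0.465,-0.04,1,0,0,1.8,-0.157,0.465,-0.04,1,0,0,1.8,-0.157,0.465,-0.04,1,0,0,1.8,-0.157,0.465,-0.04,1,0,0,1.8,-0.157,0.465,-0.04,1,0,0,1.8,-0.157,0.465,-0.04,1,0,0,1.8,-0.157,0.465,-0.04,1]

```text
time: 2.6
tool_pos: [0.3716, 0.2749, 0.2396]
ee_rot: [3.141, 0.0, 1.81]
wrist_force: [0.5, -0.6, -0.1]
width: 0.0942
finger_force: 0.0
```

Call:
move_arm:
  steps: [0,0,0.13,0,0,-0.05,1,0,0,0.26,0,0,-0.06,1,0,0,0.26,0,0,-0.06,1,0,0,0.26,0,0,-0.06,1]

```text
time: 3.0
tool_pos: [0.3733, 0.2743, 0.1807]
ee_rot: [3.14, 0.0, 2.058]
wrist_force: [0.4, 0.9, 0.6]
width: 0.0937
finger_force: 0.0
```

```bash
cat >> h.py <<'E'
def look(zlo,zhi,near,f=None,rad=.06,cam='wrist'):
    o=get_obs(); c,im,d=shot(cam,f); P=cloud(c,d)
    m=(P[...,2]>zlo)&(P[...,2]<zhi)&(np.hypot(P[...,0]-near[0],P[...,1]-near[1])<rad)&(d>0)
    nl,lab,st,_=cv2.connectedComponentsWithStats(m.astype(np.uint8)); l=1+st[1:,4].argmax()
    r=rect(P,lab==l,zlo,zhi); e=cv2.erode((lab==l).astype(np.uint8),np.ones((3,3)))>0
    print('tcp',np.round(o['tool_pos'],4),'yaw',np.round(o['ee_rot'],4),'w',round(float(o['width']),4),'box',st[l][:4],'rect',r,'mean',np.round(P[lab==l].mean(0),4))
    return o,r,P,lab==l,im
E
python3 -c "
from h import *
look(.006,.016,(.373,.275),'pics/w2.png',.1)"
```

```text
tcp [0.3733 0.2743 0.1807] yaw [3.1397e+00 1.0000e-04 2.0582e+00] w 0.0937 box [218 120  64 109] rect [ 372.7  276.4  120.3   66.1  -61.5    9.7 6601. ] mean [0.3712 0.2792 0.0097]
```

Call:
move_arm:
  steps: [0,0,0.006,0,0.001,-0.05,1,0,0,0.006,0,0.001,-0.1,1,0,0,0.006,0,0.001,-0.13,1,0,0,0.006,0,0.001,-0.145,1,0,0,0.006,0,0.001,-0.155,1,0,0,0.006,0,0.001,-0.162,1,0,0,0.006,0,0.001,-0.163,1,0,0,0.006,0,0.001,-0.163,1]

```text
time: 3.85
tool_pos: [0.3741, 0.2763, 0.0177]
ee_rot: [3.139, -0.0, 2.067]
wrist_force: [0.2, 0.2, -0.7]
width: 0.094
finger_force: 0.0
```

Call:
move_arm:
  steps: [0,0,0,0,0,0,0.6,0,0,0,0,0,0,0.5,0,0,0,0,0,0,0.5,0,0,0,0,0,0,0.5,0,0,0,0,0,0,0.5,0,0,0,0,0,0,0.5,0,0,0,0,0,0,0.5,0,0,0,0,0,0,0.5]

```text
time: 4.65
tool_pos: [0.3732, 0.2758, 0.0168]
ee_rot: [3.141, 0.0, 2.068]
wrist_force: [-1.3, -0.3, 4.0]
width: 0.0654
finger_force: 30.0
```

Call:
move_arm:
  steps: [0,0,0,0,0,0.02,0.5,0,0,0,0,0,0.06,0.5,0,0,0,0,0,0.11,0.5,0,0,-0.56,0.268,-0.459,0.11,0.5,0,0,-0.56,0.268,-0.459,0.11,0.5,0,0,-0.56,0.268,-0.459,0.11,0.5,0,0,-0.56,0.268,-0.459,0.11,0.5,0,0,-0.56,0.268,-0.459,0.11,0.5,0,0,-0.56,0.268,-0.459,0.11,0.5,0,0,-0.56,0.268,-0.459,0.11,0.5,0,0,-0.56,0.268,-0.459,0.11,0.5,0,0,-0.56,0.268,-0.459,0.11,0.5]

```text
time: 5.85
tool_pos: [0.6005, -0.1147, 0.1255]
ee_rot: [-3.141, -0.0, 1.507]
wrist_force: [0.3, 0.6, -0.7]
width: 0.0657
finger_force: 30.0
```

Call:
move_arm:
  steps: [0,0,0,0,0,0,0.5,0,0,0,0,0,0,0.5,0,0,0,0,0,0,0.5,0,0,0,0,0,0,0.5]

```text
time: 6.25
tool_pos: [0.5995, -0.1113, 0.1266]
ee_rot: [-3.141, -0.0, 1.51]
wrist_force: [0.5, 0.5, -1.5]
width: 0.0652
finger_force: 30.0
```

```bash
python3 -c "
from h import *
look(.112,.128,(.641,-.182),'pics/w3.png',.1)"
```

```text
tcp [ 0.5995 -0.1113  0.1266] yaw [-3.1415e+00 -3.0000e-04  1.5096e+00] w 0.0652 box [192 187 141 111] rect [ 6.0620e+02 -1.1570e+02  7.8200e+01  6.9700e+01 -3.3000e+00  1.1950e+02
  1.0159e+04] mean [ 0.6044 -0.1189  0.1196]
```

Call:
move_arm:
  steps: [0,0,0,0.041,-0.071,0,0.5,0,0,0,0.041,-0.071,0,0.5,0,0,0,0.041,-0.071,-0.03,0.5,0,0,0,0.041,-0.071,-0.05,0.5,0,0,0,0.041,-0.071,-0.06,0.5,0,0,0,0.041,-0.071,-0.06,0.5,0,0,0,0.041,-0.071,-0.06,0.5]

```text
time: 7.0
tool_pos: [0.6415, -0.1832, 0.0677]
ee_rot: [3.14, 0.0, 1.509]
wrist_force: [0.6, -0.0, -0.3]
width: 0.0653
finger_force: 30.0
```

```bash
python3 -c "
from h import *
for i in range(4): print(get_obs()['tool_pos'],get_obs()['ee_rot']); snapshot('wrist')
o,r,P,m,im=look(.022,.036,(.641,-.182),'pics/w4.png',.12)
"
```

```text
[ 0.64152352 -0.18322384  0.06767371] [3.14000752e+00 4.40501146e-04 1.50882309e+00]
[ 0.64194534 -0.18350684  0.06838631] [3.13871205e+00 8.62406942e-04 1.50867598e+00]
[ 0.64211812 -0.18368244  0.06865612] [3.13816380e+00 1.02513654e-03 1.50852223e+00]
[ 0.64205629 -0.18382016  0.0685636 ] [3.13831635e+00 1.03834283e-03 1.50837692e+00]
tcp [ 0.6419 -0.1839  0.0684] yaw [3.1386e+00 9.0000e-04 1.5082e+00] w 0.0654 box [134 102 225 158] rect [ 6.4190e+02 -1.5900e+02  1.4090e+02  1.0560e+02 -3.3000e+00  2.9700e+01
  1.6022e+04] mean [ 0.6404 -0.1399  0.0297]
```

View pics/w4.png

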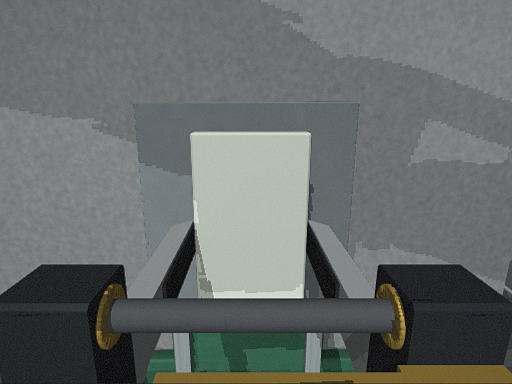

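The picture shows the pad held between the fingers at (190–311, 131–300), straight over the tray. I'll measure the pad's front edge in hand.

```bash
python3 -c "
from h import *
o,r,P,m,im=look(.054,.07,(.641,-.15),None,.1)
a=np.deg2rad(86.5);ax=np.array([np.cos(a),np.sin(a)]);q=(P[m][:,:2]-[.6408,-.1817]); q=q[:, :]
t=q@ax; s=q@[-ax[1],ax[0]]; s0=s[t>t.max()-.03]
print('front',t.max(),np.percentile(t,99.5),'across',s0.min(),s0.max(), np.median(P[m][:,2]))
"
```

```text
tcp [ 0.6418 -0.1839  0.0681] yaw [3.1391e+00 8.0000e-04 1.5080e+00] w 0.0656 box [170 131 162 167] rect [  643.3  -172.8   100.7    88.7    86.2    60.9 19539. ] mean [ 0.6437 -0.1691  0.061 ]
front 0.05932375915246051 0.05916596455017493 across -0.03524656681145464 0.03101928191420766 0.06093456997710855
```

Call:
move_arm:
  steps: [0,0,0.002,-0.0015,0.0008,-0.008,0.5,0,0,0.002,-0.0015,0.0008,-0.014,0.5,0,0,0.002,-0.0015,0.0008,-0.018,0.5,0,0,0.002,-0.0015,0.0008,-0.02,0.5,0,0,0.002,-0.0015,0.0008,-0.021,0.5,0,0,0.002,-0.0015,0.0008,-0.021,0.5,0,0,0.002,-0.0015,0.0008,-0.021,0.5]

```text
time: 8.0
tool_pos: [0.6388, -0.1828, 0.0467]
ee_rot: [-3.14, -0.0, 1.51]
wrist_force: [-2.3, 1.1, 5.4]
width: 0.0654
finger_force: 30.0
```

Call:
move_arm:
  steps: [0,0,0,0,0,0,0.8,0,0,0,0,0,0,0.95,0,0,0,0,0,0,1,0,0,0,0,0,0,1,0,0,0,0,0,0.03,1,0,0,0,0,0,0.08,1,0,0,0,0,0,0.13,1,0,0,0,0,0,0.15,1,0,0,0,0,0,0.15,1,0,0,0,0,0,0.15,1]

```text
time: 9.0
tool_pos: [0.6393, -0.183, 0.1945]
ee_rot: [-3.141, -0.0, 1.51]
wrist_force: [-0.8, 1.3, -1.2]
width: 0.0943
finger_force: 0.0
```

```bash
cat >> h.py <<'E'
def rel(r,c=(640.8,-181.7),a=86.5):
    a=np.deg2rad(a); d=np.array(r[:2])-c; print('rel along',round(d@[np.cos(a),np.sin(a)],2),'across',round(d@[-np.sin(a),np.cos(a)],2),'mm')
E
python3 -c "
from h import *
for i in range(2):
  o,r,P,m,im=look(.035,.046,(.641,-.182),'pics/w5.png',.1); rel(r)
  t=rect(P,(np.hypot(P[...,0]-.641,P[...,1]+.182)<.12)&(P[...,2]<.034),.024,.034);print(t)
"
```

```text
tcp [ 0.6393 -0.183   0.1945] yaw [-3.1409e+00 -2.0000e-04  1.5098e+00] w 0.0943 box [217 122  67 113] rect [ 640.  -181.1  118.4   66.1   86.4   39.7 7175. ] mean [ 0.6402 -0.1781  0.0397]
rel along 0.55 across 0.84 mm
[  639.6  -199.5   185.7   140.4    86.5    29.7 10996. ]
tcp [ 0.6387 -0.1827  0.1928] yaw [-3.1379e+00 -1.1000e-03  1.5098e+00] w 0.0941 box [218 122  67 114] rect [ 640.  -181.   119.    66.    86.6   39.7 7276. ] mean [ 0.6402 -0.178   0.0397]
rel along 0.65 across 0.84 mm
[  640.7  -180.9   149.3   140.4    86.5    29.7 11063. ]
```

The pad is within 0.7 mm of the tray centre. Next, the red sheet.

Call:
move_arm:
  steps: [0,0,-0.446,-0.17,0.294,-0.016,1,0,0,-0.446,-0.17,0.294,-0.016,1,0,0,-0.446,-0.17,0.294,-0.016,1,0,0,-0.446,-0.17,0.294,-0.016,1,0,0,-0.446,-0.17,0.294,-0.016,1,0,0,-0.446,-0.17,0.294,-0.016,1,0,0,-0.446,-0.17,0.294,-0.016,1,0,0,-0.446,-0.17,0.294,-0.016,1,0,0,-0.446,-0.17,0.294,-0.016,1,0,0,-0.446,-0.17,0.294,-0.016,1,0,0,-0.446,-0.17,0.294,-0.016,1,0,0,-0.446,-0.17,0.294,-0.016,1]

```text
time: 10.3
tool_pos: [0.4701, 0.11, 0.1791]
ee_rot: [-3.141, 0.001, 1.062]
wrist_force: [-0.3, 0.1, -0.0]
width: 0.0939
finger_force: 0.0
```

```bash
python3 -c "
from h import *
look(.0035,.012,(.470,.112),'pics/w6.png',.07)"
```

```text
tcp [0.4701 0.11   0.1791] yaw [-3.1412e+00  5.0000e-04  1.0618e+00] w 0.0939 box [219 136  56  76] rect [ 469.3  115.8   83.8   59.9   60.1    5.7 4159. ] mean [0.4701 0.117  0.0057]
```

Call:
move_arm:
  steps: [0,0,-0.014,-0.001,0.005,-0.05,1,0,0,-0.014,-0.001,0.005,-0.1,1,0,0,-0.014,-0.001,0.005,-0.13,1,0,0,-0.014,-0.001,0.005,-0.147,1,0,0,-0.014,-0.001,0.005,-0.157,1,0,0,-0.014,-0.001,0.005,-0.162,1,0,0,-0.014,-0.001,0.005,-0.163,1,0,0,-0.014,-0.001,0.005,-0.163,1,0,0,-0.014,-0.001,0.005,-0.163,1]

```text
time: 11.25
tool_pos: [0.4696, 0.1161, 0.0178]
ee_rot: [3.139, -0.002, 1.05]
wrist_force: [0.6, 0.1, -0.6]
width: 0.0944
finger_force: 0.0
```

Call:
move_arm:
  steps: [0,0,0,0,0,0,0.6,0,0,0,0,0,0,0.5,0,0,0,0,0,0,0.5,0,0,0,0,0,0,0.5,0,0,0,0,0,0,0.5,0,0,0,0,0,0,0.5,0,0,0,0,0,0,0.5,0,0,0,0,0,0,0.5]

```text
time: 12.05
tool_pos: [0.4686, 0.116, 0.0165]
ee_rot: [3.142, -0.0, 1.05]
wrist_force: [0.4, 0.3, 1.0]
width: 0.0589
finger_force: 30.0
```

Call:
move_arm:
  steps: [0,0,0,0,0,0.02,0.5,0,0,0,0,0,0.06,0.5,0,0,0,0,0,0.1,0.5,0,0,0.46,0.171,-0.297,0.1,0.5,0,0,0.46,0.171,-0.297,0.1,0.5,0,0,0.46,0.171,-0.297,0.1,0.5,0,0,0.46,0.171,-0.297,0.1,0.5,0,0,0.46,0.171,-0.297,0.1,0.5,0,0,0.46,0.171,-0.297,0.1,0.5,0,0,0.46,0.171,-0.297,0.1,0.5,0,0,0.46,0.171,-0.297,0.1,0.5,0,0,0.46,0.171,-0.297,0.1,0.5]

```text
time: 13.25
tool_pos: [0.6393, -0.1821, 0.115]
ee_rot: [-3.14, -0.001, 1.508]
wrist_force: [-0.5, 0.1, -0.1]
width: 0.0591
finger_force: 30.0
```

Call:
move_arm:
  steps: [0,0,0,0,0,-0.015,0.5,0,0,0,0,0,-0.03,0.5,0,0,0,0,0,-0.03,0.5,0,0,0,0,0,-0.03,0.5]

```text
time: 13.65
tool_pos: [0.6386, -0.1796, 0.0853]
ee_rot: [-3.139, -0.001, 1.511]
wrist_force: [0.2, 0.1, -0.1]
width: 0.0592
finger_force: 30.0
```

```bash
python3 -c "
from h import *
print(get_obs()['tool_pos'])
for i in range(2):
  o,r,P,m,im=look(.066,.082,(.64,-.16),'pics/w7.png',.07)
  a=np.deg2rad(86.5);ax=np.array([np.cos(a),np.sin(a)])
  red=(im[...,0]>60)&(im[...,1]<40)&(P[...,2]>.055)
  q=P[red][:,:2]-[.640,-.1812];t=q@ax;s=q@[-ax[1],ax[0]];f=t>t.max()-.02
  print('front',np.percentile(t,99.7),'across',np.percentile(s[f],[0.5,99.5]),'z',np.median(P[red][:,2]))
"
```

```text
[ 0.63858584 -0.17958723  0.08529777]
tcp [ 0.6386 -0.1796  0.0853] yaw [-3.1393e+00 -8.0000e-04  1.5113e+00] w 0.0592 box [179 166 144 132] rect [  639.6  -179.6    83.6    81.1    86.7    74.5 13544. ] mean [ 0.6397 -0.1765  0.0745]
front 0.07412155466915643 across [0.00034287 0.00034287] z 0.07445991723410003
tcp [ 0.6392 -0.18    0.0863] yaw [-3.1411e+00 -2.0000e-04  1.5109e+00] w 0.0588 box [179 166 144 132] rect [  640.3  -179.9    83.4    81.5    86.7    75.5 13511. ] mean [ 0.6404 -0.177   0.0755]
front 0.07381181725123707 across [-5.20275249e-05 -5.20275249e-05] z 0.0754983018247511
```

Call:
move_arm:
  steps: [0,0,0,0.0005,-0.0013,-0.01,0.5,0,0,0,0.0005,-0.0013,-0.018,0.5,0,0,0,0.0005,-0.0013,-0.024,0.5,0,0,0,0.0005,-0.0013,-0.027,0.5,0,0,0,0.0005,-0.0013,-0.0285,0.5,0,0,0,0.0005,-0.0013,-0.0285,0.5,0,0,0,0.0005,-0.0013,-0.0285,0.5,0,0,0,0.0005,-0.0013,-0.0285,0.5]

```text
time: 14.55
tool_pos: [0.6403, -0.1824, 0.0585]
ee_rot: [3.141, 0.0, 1.51]
wrist_force: [-0.0, 1.5, -0.4]
width: 0.0592
finger_force: 30.0
```

Call:
move_arm:
  steps: [0,0,0,0,0.0007,-0.001,0.5,0,0,0,0,0.0007,-0.0015,0.5,0,0,0,0,0.0007,-0.0015,0.5]

```text
time: 14.85
tool_pos: [0.6401, -0.1815, 0.0566]
ee_rot: [3.141, -0.0, 1.51]
wrist_force: [-0.1, 0.1, -0.0]
width: 0.0593
finger_force: 30.0
```

Call:
move_arm:
  steps: [0,0,0,0,0,0,0.8,0,0,0,0,0,0,0.95,0,0,0,0,0,0,1,0,0,0,0,0,0,1,0,0,0,0,0,0.03,1,0,0,0,0,0,0.08,1,0,0,0,0,0,0.13,1,0,0,0,0,0,0.14,1,0,0,0,0,0,0.14,1,0,0,0,0,0,0.14,1]

```text
time: 15.85
tool_pos: [0.6395, -0.1814, 0.1949]
ee_rot: [-3.14, -0.001, 1.51]
wrist_force: [0.2, 0.2, -0.4]
width: 0.0939
finger_force: 0.0
```

```bash
python3 -c "
from h import *
for i in range(2):
  o,r,P,m,im=look(.0425,.05,(.640,-.182),'pics/w8.png',.1); rel(r)
  n=np.hypot(P[...,0]-.641,P[...,1]+.182)
  print(rect(P,n<.1,.035,.05),rect(P,n<.12,.024,.034))
"
```

```text
tcp [ 0.6395 -0.1814  0.1949] yaw [-3.1396e+00 -6.0000e-04  1.5098e+00] w 0.0939 box [222 143  60  81] rect [ 641.2 -182.3   84.2   60.1   86.7   45.7 4740. ] mean [ 0.6413 -0.1807  0.0457]
rel along -0.57 across -0.44 mm
[ 640.  -181.3  119.8   66.1   86.4   45.2 7139. ] [  640.2  -190.5   167.2   140.1    86.5    29.7 10920. ]
tcp [ 0.639  -0.1812  0.1936] yaw [-3.1372e+00 -1.3000e-03  1.5098e+00] w 0.0941 box [222 143  61  81] rect [ 641.2 -181.6   83.5   60.1   86.5   45.7 4775. ] mean [ 0.6413 -0.1801  0.0457]
rel along 0.12 across -0.39 mm
[ 640.  -181.3  118.7   66.1   86.5   45.2 7184. ] [  640.8  -181.1   148.7   140.3    86.5    29.7 10976. ]
```

Sheet, pad and tray centres agree within about 1 mm. Next, the round die.

Call:
move_arm:
  steps: [0,0,0,-0.206,0.11,-0.02,1,0,0,0,-0.206,0.11,-0.02,1,0,0,0,-0.206,0.11,-0.02,1,0,0,0,-0.206,0.11,-0.02,1,0,0,0,-0.206,0.11,-0.02,1,0,0,0,-0.206,0.11,-0.02,1,0,0,0,-0.206,0.11,-0.02,1,0,0,0,-0.206,0.11,-0.02,1]

```text
time: 16.75
tool_pos: [0.4346, -0.072, 0.1759]
ee_rot: [-3.141, -0.0, 1.509]
wrist_force: [-0.0, -0.2, 0.5]
width: 0.0939
finger_force: 0.0
```

```bash
python3 -c "
from h import *
o,r,P,m,im=look(.029,.036,(.434,-.071),'pics/w9.png',.05)
print(cv2.minEnclosingCircle((P[m][:,:2]*1000).astype(np.float32)))
"
```

```text
tcp [ 0.4346 -0.072   0.1759] yaw [-3.1409 -0.      1.5095] w 0.0939 box [228 163  43  43] rect [434.1 -71.7  43.   42.2  86.8  31.5 394. ] mean [ 0.4338 -0.0714  0.0314]
((433.7019348144531, -71.66597747802734), 21.955408096313477)
```

View pics/w9.png

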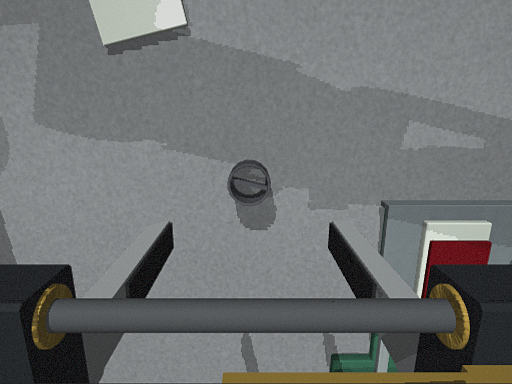

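The picture shows the round die upright at (249,182) with its brace visible, clear of everything, and the red sheet on the pad at lower right. I'll grip it now.

Call:
move_arm:
  steps: [0,0,0,-0.0005,0,-0.05,1,0,0,0,-0.0005,0,-0.1,1,0,0,0,-0.0005,0,-0.13,1,0,0,0,-0.0005,0,-0.147,1,0,0,0,-0.0005,0,-0.155,1,0,0,0,-0.0005,0,-0.157,1,0,0,0,-0.0005,0,-0.157,1,0,0,0,-0.0005,0,-0.157,0.6,0,0,0,-0.0005,0,-0.157,0.4,0,0,0,-0.0005,0,-0.157,0.3,0,0,0,-0.0005,0,-0.157,0.3,0,0,0,-0.0005,0,-0.157,0.3]

```text
time: 18.0
tool_pos: [0.4337, -0.0716, 0.0198]
ee_rot: [3.141, 0.0, 1.51]
wrist_force: [-0.2, 0.9, 0.1]
width: 0.0572
finger_force: 0.0
```

Call:
move_arm:
  steps: [0,0,0,0,0,0,0.3,0,0,0,0,0,0,0.3,0,0,0,0,0,0,0.3,0,0,0,0,0,0,0.3,0,0,0,0,0,0,0.3]

```text
time: 18.5
tool_pos: [0.4335, -0.0716, 0.0195]
ee_rot: [-3.142, -0.0, 1.51]
wrist_force: [-0.7, 0.5, 1.6]
width: 0.0437
finger_force: 30.0
```

Call:
move_arm:
  steps: [0,0,0,0,0,0.03,0.3,0,0,0,0,0,0.08,0.3,0,0,0,0,0,0.1,0.3,0,0,0,0.207,-0.11,0.1,0.3,0,0,0,0.207,-0.11,0.1,0.3,0,0,0,0.207,-0.11,0.1,0.3,0,0,0,0.207,-0.11,0.1,0.3,0,0,0,0.207,-0.11,0.1,0.3,0,0,0,0.207,-0.11,0.08,0.3,0,0,0,0.207,-0.11,0.065,0.3,0,0,0,0.207,-0.11,0.06,0.3,0,0,0,0.207,-0.11,0.06,0.3]

```text
time: 19.7
tool_pos: [0.639, -0.1808, 0.0776]
ee_rot: [-3.138, -0.001, 1.51]
wrist_force: [0.0, -0.4, -1.3]
width: 0.0438
finger_force: 30.0
```

```bash
python3 -c "
from h import *
for i in range(3):
  c,im,d=shot('wrist','pics/w10.png'); o=get_obs(); P=cloud(c,d)
  m=(P[...,2]>.086)&(P[...,2]<.096)&(np.hypot(P[...,0]-.641,P[...,1]+.182)<.0235)
  q=(P[m][:,:2]*1000).astype(np.float32)
  n=np.hypot(P[...,0]-.641,P[...,1]+.182)
  red=(im[...,0]>60)&(im[...,1]<40)&(P[...,2]<.05)&(n<.08)
  print(np.round(o['tool_pos'],4),cv2.minEnclosingCircle(q),len(q),np.median(P[m][:,2]), rect(P,red,.03,.05))
"
```

```text
[ 0.6398 -0.1811  0.0792] ((640.6201171875, -180.27682495117188), 23.318449020385742) 1732 0.08940866946687216 [ 640.8 -181.9   83.5   59.2   86.4   45.7 5511. ]
[ 0.6403 -0.1813  0.0802] ((640.781982421875, -181.36935424804688), 23.448087692260742) 2227 0.09056248904332802 [ 641.2 -181.9   83.9   59.4   86.9   45.7 5533. ]
[ 0.6407 -0.1814  0.0808] ((641.263671875, -181.32562255859375), 23.35690689086914) 2547 0.09123899531772572 [ 640.9 -181.7   83.8   59.1   86.3   45.7 5541. ]
```

View pics/w10.png

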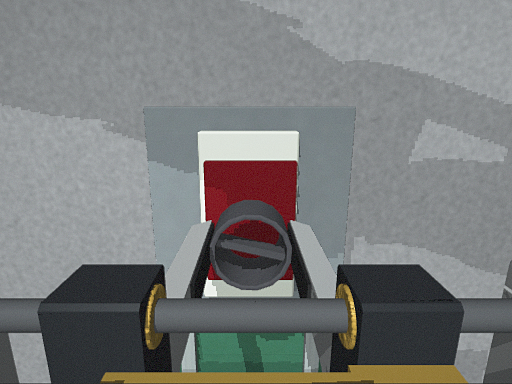

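The picture shows the die held at (250,245) over the sheet, which lies evenly on the pad at (198–299, 131–296). I'll lower it.

Call:
move_arm:
  steps: [0,0,0,0.0003,-0.0003,-0.006,0.3,0,0,0,0.0003,-0.0003,-0.01,0.3,0,0,0,0.0003,-0.0003,-0.012,0.3,0,0,0,0.0003,-0.0003,-0.0135,0.3,0,0,0,0.0003,-0.0003,-0.0135,0.3,0,0,0,0.0003,-0.0003,-0.0135,0.3,0,0,0,0.0003,-0.0003,-0.0135,0.3]

```text
time: 20.55
tool_pos: [0.641, -0.182, 0.0661]
ee_rot: [3.141, 0.0, 1.51]
wrist_force: [0.6, -0.1, -1.1]
width: 0.0435
finger_force: 30.0
```

Call:
move_arm:
  steps: [0,0,0,0,0,-0.0007,0.3,0,0,0,0,0,-0.0007,0.3,0,0,0,0,0,-0.0007,0.3]

```text
time: 20.85
tool_pos: [0.641, -0.182, 0.0656]
ee_rot: [3.141, 0.0, 1.51]
wrist_force: [-0.2, 0.2, 1.3]
width: 0.0436
finger_force: 30.0
```

Call:
move_arm:
  steps: [0,0,0,0,0,0,0.6,0,0,0,0,0,0,0.8,0,0,0,0,0,0,0.9,0,0,0,0,0,0,1,0,0,0,0,0,0,1,0,0,0,0,0,0.03,1,0,0,0,0,0,0.07,1,0,0,0,0,0,0.12,1,0,0,0,0,0,0.13,1,0,0,0,0,0,0.13,1,0,0,0,0,0,0.13,1]

```text
time: 21.95
tool_pos: [0.6403, -0.1817, 0.1936]
ee_rot: [-3.139, -0.001, 1.51]
wrist_force: [-0.0, -0.3, -1.2]
width: 0.0938
finger_force: 0.0
```

```bash
python3 -c "
from h import *
for i in range(2):
  o,r,P,m,im=look(.075,.085,(.641,-.182),'pics/w11.png',.05)
  print(cv2.minEnclosingCircle((P[m][:,:2]*1000).astype(np.float32)))
  n=np.hypot(P[...,0]-.641,P[...,1]+.182)
  print(rect(P,n<.08,.0425,.048),rect(P,n<.1,.035,.048),rect(P,n<.12,.024,.034))
"
```

```text
tcp [ 0.6403 -0.1817  0.1936] yaw [-3.1394e+00 -7.0000e-04  1.5098e+00] w 0.0938 box [229 169  47  46] rect [ 642.5 -181.8   42.7   42.2   85.9   77.5  473. ] mean [ 0.6424 -0.1814  0.0775]
((641.9234008789062, -182.06886291503906), 21.96725845336914)
[ 641.1 -182.1   83.7   60.1   86.4   45.7 3514. ] [ 640.  -181.2  119.7   66.    86.6   45.  5993. ] [  640.4  -186.8   161.1   140.4    86.7    29.7 10966. ]
tcp [ 0.6398 -0.1816  0.1923] yaw [-3.1372e+00 -1.4000e-03  1.5098e+00] w 0.0937 box [229 169  48  47] rect [ 642.  -182.    43.    42.7   60.6   77.5  475. ] mean [ 0.6419 -0.1819  0.0774]
((642.0414428710938, -182.06959533691406), 21.904695510864258)
[ 641.2 -181.6   83.3   60.    86.6   45.7 3523. ] [ 639.9 -181.9  119.6   66.1   86.5   45.  5999. ] [  639.7  -197.5   181.3   140.2    86.5    29.7 11091. ]
```

Call:
move_arm:
  steps: [0,0,-0.26,-0.1,0.538,-0.015,1,0,0,-0.26,-0.1,0.538,-0.015,1,0,0,-0.26,-0.1,0.538,-0.015,1,0,0,-0.26,-0.1,0.538,-0.015,1,0,0,-0.26,-0.1,0.538,-0.015,1,0,0,-0.26,-0.1,0.538,-0.015,1,0,0,-0.26,-0.1,0.538,-0.015,1,0,0,-0.26,-0.1,0.538,-0.015,1,0,0,-0.26,-0.1,0.538,-0.015,1,0,0,-0.26,-0.1,0.538,-0.015,1,0,0,-0.26,-0.1,0.538,-0.015,1,0,0,-0.26,-0.1,0.538,-0.015,1]

```text
time: 23.25
tool_pos: [0.5374, 0.3613, 0.1765]
ee_rot: [-3.136, 0.002, 1.257]
wrist_force: [0.2, -0.3, 0.0]
width: 0.0942
finger_force: 0.0
```

Call:
move_arm:
  steps: [0,0,0,0,0,0,1,0,0,0,0,0,0,1]

```text
time: 23.45
tool_pos: [0.5407, 0.3548, 0.1787]
ee_rot: [-3.14, 0.003, 1.249]
wrist_force: [-0.2, -1.3, -0.3]
width: 0.0939
finger_force: 0.0
```

```bash
python3 -c "
from h import *
for i in range(2): look(.006,.016,(.541,.356),'pics/w12.png',.06)"
```

```text
tcp [0.5407 0.3548 0.1787] yaw [-3.1403e+00  2.5000e-03  1.2488e+00] w 0.0939 box [219 146  62  60] rect [ 541.7  358.1   66.1   65.   -18.6    9.7 3659. ] mean [0.5419 0.359  0.0097]
tcp [0.5411 0.3545 0.1793] yaw [-3.1407e+00  1.7000e-03  1.2480e+00] w 0.0941 box [218 146  63  60] rect [ 541.6  357.9   66.    65.3  -18.6    9.7 3657. ] mean [0.5419 0.3589 0.0097]
```

View pics/w12.png

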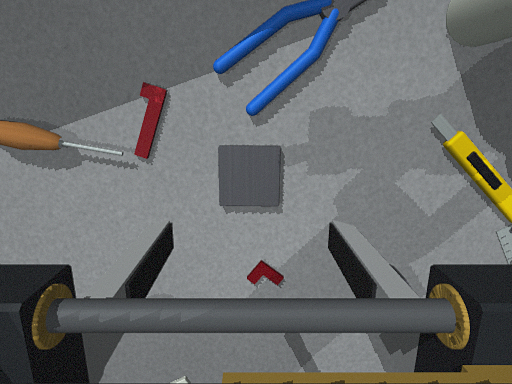

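The picture shows the square plate at (250,176), with the fingers' path clear on both sides. I'll grip it.

Call:
move_arm:
  steps: [0,0,-0.002,0.0005,0.003,-0.05,1,0,0,-0.002,0.0005,0.003,-0.1,1,0,0,-0.002,0.0005,0.003,-0.13,1,0,0,-0.002,0.0005,0.003,-0.147,1,0,0,-0.002,0.0005,0.003,-0.158,1,0,0,-0.002,0.0005,0.003,-0.163,1,0,0,-0.002,0.0005,0.003,-0.163,1,0,0,-0.002,0.0005,0.003,-0.163,1]

```text
time: 24.35
tool_pos: [0.5425, 0.3593, 0.019]
ee_rot: [3.14, -0.002, 1.247]
wrist_force: [0.3, 0.8, 0.2]
width: 0.0941
finger_force: 0.0
```

Call:
move_arm:
  steps: [0,0,0,0,0,0,0.6,0,0,0,0,0,0,0.5,0,0,0,0,0,0,0.5,0,0,0,0,0,0,0.5,0,0,0,0,0,0,0.5,0,0,0,0,0,0,0.5,0,0,0,0,0,0,0.5,0,0,0,0,0,0,0.5]

```text
time: 25.15
tool_pos: [0.5413, 0.3593, 0.0177]
ee_rot: [-3.142, -0.0, 1.248]
wrist_force: [-1.2, -0.2, 3.7]
width: 0.0656
finger_force: 30.0
```

Call:
move_arm:
  steps: [0,0,0,0,0,0.03,0.5,0,0,0,0,0,0.08,0.5,0,0,0,0,0,0.13,0.5,0,0,0.15,0.02,-0.04,0.13,0.5,0,0,0.262,0.09,-0.4,0.13,0.5,0,0,0.262,0.09,-0.4,0.13,0.5,0,0,0.262,0.09,-0.4,0.13,0.5,0,0,0.262,0.09,-0.4,0.13,0.5,0,0,0.262,0.09,-0.4,0.13,0.5,0,0,0.262,0.09,-0.4,0.13,0.5,0,0,0.262,0.09,-0.4,0.13,0.5,0,0,0.262,0.09,-0.4,0.13,0.5]

```text
time: 26.35
tool_pos: [0.6312, -0.0465, 0.1455]
ee_rot: [-3.14, 0.003, 1.504]
wrist_force: [-0.1, 0.1, -2.1]
width: 0.0653
finger_force: 30.0
```

Call:
move_arm:
  steps: [0,0,0,0.01,-0.035,0,0.5,0,0,0,0.01,-0.07,0,0.5,0,0,0,0.01,-0.1,0,0.5,0,0,0,0.01,-0.125,0,0.5,0,0,0,0.01,-0.14,0,0.5,0,0,0,0.01,-0.14,-0.015,0.5,0,0,0,0.01,-0.14,-0.03,0.5,0,0,0,0.01,-0.14,-0.03,0.5,0,0,0,0.01,-0.14,-0.03,0.5,0,0,0,0.01,-0.14,-0.03,0.5]

```text
time: 27.35
tool_pos: [0.6417, -0.1799, 0.1176]
ee_rot: [3.141, -0.0, 1.511]
wrist_force: [0.2, -0.1, -2.5]
width: 0.0653
finger_force: 30.0
```

```bash
python3 -c "
from h import *
a=np.deg2rad(86.5);ax=np.array([np.cos(a),np.sin(a)])
for i in range(3):
  o,r,P,m,im=look(.1,.118,(.6415,-.182),'pics/w13.png',.07)
  q=P[m][:,:2]-[.6415,-.182];t=q@ax; s=q@[-ax[1],ax[0]]; f=abs(s)<.025
  f2=t>np.percentile(t[f],99)-.01
  print('front',np.percentile(t[f],99.5),'across',np.percentile(s[f2],[.5,99.5]))
"
```

```text
tcp [ 0.6417 -0.1799  0.1176] yaw [ 3.141  -0.      1.5112] w 0.0653 box [171 183 160 108] rect [ 6.4250e+02 -1.8140e+02  8.8600e+01  6.6700e+01 -3.8000e+00  1.0960e+02
  1.2421e+04] mean [ 0.6428 -0.1785  0.1096]
front 0.03372894260762471 across [-0.03346743  0.03139435]
tcp [ 0.6419 -0.1802  0.1181] yaw [3.1402e+00 3.0000e-04 1.5109e+00] w 0.0655 box [171 183 160 108] rect [ 6.4280e+02 -1.8180e+02  8.9300e+01  6.6800e+01 -3.7000e+00  1.1010e+02
  1.2406e+04] mean [ 0.643  -0.1788  0.1101]
front 0.033433261608677385 across [-0.03369312  0.03117306]
tcp [ 0.6419 -0.1804  0.1183] yaw [3.1399e+00 4.0000e-04 1.5107e+00] w 0.0652 box [172 183 158 108] rect [ 6.4270e+02 -1.8180e+02  8.8600e+01  6.6700e+01 -4.4000e+00  1.1030e+02
  1.2397e+04] mean [ 0.643  -0.1791  0.1103]
front 0.033190678652441005 across [-0.03369571  0.03105325]
```

View pics/w13.png

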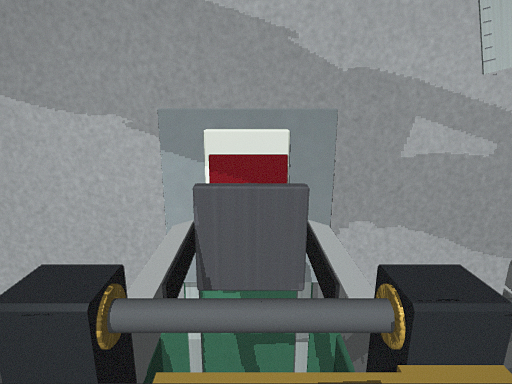

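The picture shows the plate at (193–308, 183–290) in the fingers, square with the sheet and pad. I'll lower it gently.

Call:
move_arm:
  steps: [0,0,0,-0.0007,-0.0003,-0.008,0.5,0,0,0,-0.0007,-0.0003,-0.014,0.5,0,0,0,-0.0007,-0.0003,-0.018,0.5,0,0,0,-0.0007,-0.0003,-0.02,0.5,0,0,0,-0.0007,-0.0003,-0.021,0.5,0,0,0,-0.0007,-0.0003,-0.021,0.5,0,0,0,-0.0007,-0.0003,-0.021,0.5,0,0,0,-0.0007,-0.0003,-0.021,0.5]

```text
time: 28.3
tool_pos: [0.6409, -0.1813, 0.0967]
ee_rot: [3.141, 0.0, 1.51]
wrist_force: [-0.2, 0.6, -2.1]
width: 0.0657
finger_force: 30.0
```

Call:
move_arm:
  steps: [0,0,0,0,0.0003,-0.0005,0.5,0,0,0,0,0.0003,-0.001,0.5,0,0,0,0,0.0003,-0.001,0.5,0,0,0,0,0.0003,-0.001,0.5]

```text
time: 28.7
tool_pos: [0.6408, -0.1809, 0.0956]
ee_rot: [3.141, 0.0, 1.51]
wrist_force: [0.7, 0.8, -1.9]
width: 0.0657
finger_force: 30.0
```

Not yet touching (the force still shows the weight alone). I'll lower in half-millimetre steps.

Call:
move_arm:
  steps: [0,0,0,0,0,-0.0004,0.5,0,0,0,0,0,-0.0008,0.5,0,0,0,0,0,-0.0008,0.5]

```text
time: 29.0
tool_pos: [0.6408, -0.1809, 0.0955]
ee_rot: [3.141, 0.0, 1.51]
wrist_force: [-0.7, 0.4, 2.5]
width: 0.0653
finger_force: 30.0
```

Contact. I'll release slowly and rise.

Call:
move_arm:
  steps: [0,0,0,0,0,0,0.72,0,0,0,0,0,0,0.8,0,0,0,0,0,0,0.9,0,0,0,0,0,0,1,0,0,0,0,0,0,1,0,0,0,0,0,0.03,1,0,0,0,0,0,0.07,1,0,0,0,0,0,0.11,1,0,0,0,0,0,0.12,1,0,0,0,0,0,0.12,1,0,0,0,0,0,0.12,1]

```text
time: 30.1
tool_pos: [0.6401, -0.1807, 0.2126]
ee_rot: [-3.139, -0.001, 1.51]
wrist_force: [-0.3, 0.8, -0.3]
width: 0.094
finger_force: 0.0
```

```bash
python3 -c "
from h import *
for i in range(2):
  o,r,P,m,im=look(.082,.095,(.641,-.182),None,.06); q=P[m]
  A=np.c_[q[:,:2],np.ones(len(q))]; print('tilt',np.linalg.lstsq(A,q[:,2],rcond=None)[0][:2])
  n=np.hypot(P[...,0]-.641,P[...,1]+.182)
  print(rect(P,n<.1,.035,.048),rect(P,n<.12,.024,.034))
s=[]
for c in ('scene','side'):
  _,im,_=shot(c); y,x=((70,60) if c=='scene' else (60,190)); s.append(cv2.resize(im[y:y+140,x:x+150,::-1],(400,373)))
cv2.imwrite('pics/end.png',np.hstack(s))
"
```

```text
tcp [ 0.6401 -0.1807  0.2126] yaw [-3.1391e+00 -8.0000e-04  1.5098e+00] w 0.094 box [216 156  72  69] rect [ 641.8 -182.5   66.2   66.1   86.4   87.6 4740. ] mean [ 0.6419 -0.1809  0.0876]
tilt [-0.00055185 -0.00651494]
[ 639.9 -181.4  118.5   65.9   86.3   40.2 2371. ] [ 639.8 -199.2  184.6  140.1   86.6   29.7 9220. ]
tcp [ 0.6397 -0.1806  0.2116] yaw [-3.1373e+00 -1.3000e-03  1.5098e+00] w 0.094 box [217 156  72  69] rect [ 6.417e+02 -1.822e+02  6.600e+01  6.580e+01 -3.700e+00  8.760e+01
  4.751e+03] mean [ 0.6418 -0.1812  0.0876]
tilt [-3.42692207e-05 -2.22909282e-03]
[ 639.8 -181.5  119.2   65.6   86.6   40.1 2383. ] [ 640.2 -189.5  165.3  140.2   86.5   29.7 9298. ]
```

View pics/end.png

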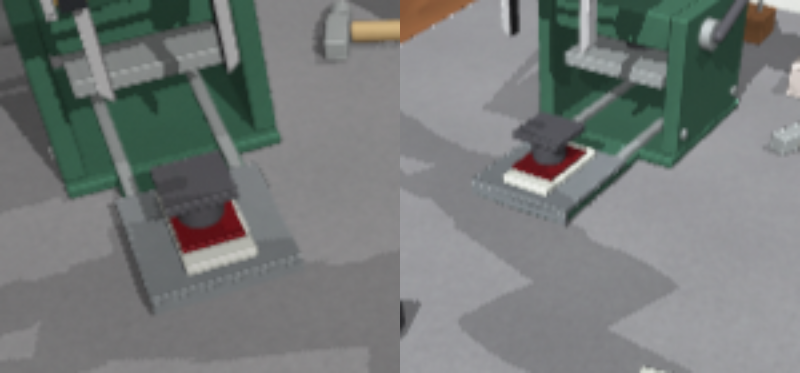

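The picture shows the full stack at scene crop (200,220): pad, sheet, die and flat plate, centred within about 1 mm with the gripper clear. I'll hand it in.

```bash
python3 -c "
from bench import *
print(close_job())"
```

```text
the job is handed in; nothing more can be done
None
```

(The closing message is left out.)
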